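# Index the sprung nest slide onto its stop pin

## Task

Bring the blue station into its working position: with the fingertips, push its slide by the blue push plate all the way forward to the end stop, gently and without forcing it against the stop, then let go so that the spring brings the slide back and it latches on its red-capped stop pin at mid position, just as the yellow station already stands. Do not grip or lift anything: the brass fitting stays in its nest, the red-capped pins are not to be touched, and the yellow station and the other things on the bench stay as they are.

Things in the scene. Friction and masses are not known exactly. Their poses are not given: they have to be found in the camera images.
- blue_station: fixed steel base plate of the blue station, 340 long (its x) x 120 wide (its y) x 14 mm thick, lying flat on the bench; origin: centre of its underside; its x axis points from the push-plate end (near the robot) to the end-stop end (away from the robot): this is the direction in which the slide is pushed. An aluminium bridge, 26 mm long and 74 wide, top 66 mm above the bench, crosses it 75 mm ahead of the origin and carries the stop pin
- blue_slide (a joint): travel of the blue station's slide along the station's x, in m: 0 = sprung back (start), 0.040 = latched on the stop pin at mid position, 0.070 = end stop, which is rigid: the push rises steeply there. The spring pulls it back with about 4 N at 0 and 11 N at 0.070; riding up under the pin between about 0.005 and 0.025 adds a few N. At 0.040 the pin drops behind the catch by itself; pushed less far and released, the slide returns to 0
- blue_push (a point): centre of the rear face of the blue push plate, the face to push on (it looks to the station's -x), 65 mm above the bench; moves with the slide. The blue plate is 14 mm thick (x), 46 wide (y) and upright, from 30 to 85 mm above the bench; behind it only the base plate (14 mm high) and the two side rails (34 mm high, 37 to 49 mm off the centre line)
- blue_pin: stop pin of the blue station, upright steel pin of 12 mm diameter with a red cap of 24 mm diameter; origin: its lower tip, 26 mm above the bench when it is down and about 38 mm while the slide's catch passes under it; the cap's top is 56 mm above the origin; sprung downwards, moves up and down only
- blue_nest (a point): centre of the floor of the black square nest on the blue slide (77 mm ahead of the push face, 30 mm above the bench); moves with the slide; nest walls stand 18 mm high above this floor
- blue_fitting_mid (a point): centre, half-way up, of the loose brass fitting that stands upright in the blue slide's nest: 27 mm diameter, 48 mm high, its foot on the nest floor, its top 78 mm above the bench; z is its axis
- yellow_station: fixed base plate of the yellow station, built like the blue one, with the same origin and axes
- yellow_slide (a joint): travel of the yellow station's slide (yellow push plate), in m; it already stands latched at mid position, 0.040, and stays there
- yellow_pin: stop pin of the yellow station, as the blue station's; origin: its lower tip
- yellow_fitting_mid (a point): centre of the brass fitting that stands in the yellow slide's nest, same size
- spare_fitting: a third brass fitting, 27 mm diameter, 48 mm high, upright on the bench between the two stations; origin: centre of its underside
- elbow: brass elbow fitting standing on the bench in front of the spare fitting, between the near ends of the stations, 28 mm wide, about 54 x 28 mm on plan, 45 mm high; origin: centre of its underside
- wrench: steel wrench lying on the bench on the right, beside the stations, about 180 mm long; lies along its x
- screwdriver: screwdriver with orange handle lying on the bench on the left, beside the stations, about 200 mm long; lies along its x
- spray_bottle: yellow spray bottle with black head, 68 mm diameter, 181 mm high, upright on the left of the bench, beyond the screwdriver; origin: centre of its underside

How it is judged:
On the way:
1. the blue slide is pushed fully forward to its end stop (value of joint blue_slide above 0.0665 m), for 0.1 s.
At the end, for the whole second after the job is handed in: the blue slide rests still, latched at mid position (travel 37 to 43 mm) with its stop pin down (tip less than 30 mm above the bench), its fitting upright (within 0.15 rad) in its nest (within 8 mm of the nest's centre, not lifted); the yellow slide is still at its mid position (37 to 43 mm) (value of joint blue_slide between 0.037 and 0.043 m and velocity of joint blue_slide between -0.005 and 0.005 m/s and height (world z) of blue_pin below 0.03 m and horizontal distance between blue_fitting_mid and blue_nest below 0.008 m and angle between blue_fitting_mid's own z axis and vertical below 0.15 rad and height (world z) of blue_fitting_mid below 0.06 m and value of joint yellow_slide between 0.037 and 0.043 m); the robot touches nothing.
It fails at once if the slide is forced against its stop, or anything else is pressed hard (more than 50 N) (contact force between the fingers and anything else above 50 N).
It fails at once if a stop pin is touched by the robot (contact force between any of the arm, the fingers and blue_pin above 0.5 N or contact force between any of the arm, the fingers and yellow_pin above 0.5 N).
It fails at once if a nested fitting is lifted (more than 10 mm) or tipped (more than 0.3 rad) (height (world z) of any of blue_fitting_mid, yellow_fitting_mid above 0.064 m or angle between any of blue_fitting_mid, yellow_fitting_mid's own z axis and vertical above 0.3 rad).
It fails at once if the yellow slide is moved (more than 5 mm) (value of joint yellow_slide below 0.035 m or value of joint yellow_slide above 0.046 m).
It fails at once if another thing on the bench is disturbed (moved more than 15 mm) (distance of any of spare_fitting, elbow, wrench, screwdriver, spray_bottle from where it was at the start of the episode above 0.015 m).
It also fails if it takes over 46 s, if anything falls off the work surface, if the arm or the gripper's body presses on something with over 40 N, if the wrist force passes 120 N, or if a joint passes its speed limit or range.

## Robot

A 7-joint arm with a two-finger parallel gripper is mounted at the origin on the work surface. World frame = base frame: x ahead of the robot, y to its left, z up, the work surface at z = 0. Lengths are in m, angles in rad, forces in N, time in s.
With the tool pointing down it reaches from about 0.4 to 0.875 m from the base axis. Payload 6.5 kg.
Tool frame: the origin (TCP) lies at the very end of the fingers, on their centre line; the grasp point (between the pads) lies 19 mm behind it; z points along the fingers, x is the direction in which the jaws open and shut, and the axes are right-handed (so a half turn about z gives the same grasp; the last joint's range is limited). The gripper opens to 88 mm and grips with 3 to 60 N. Pads are 18 mm wide; open, the fingers measure 123 mm over their backs; the gripper's body (75 mm by 187 mm) begins 45 mm behind the grasp point.
Start: joints at [1.264, 0.536, -0.004, 1.538, 0.003, 1.067, -0.071], TCP at [0.155, -0.631, 0.239] pointing down, gripper open.
Joint ranges: [-2.7, 2.7], [-0.37, 2.16], [-1.27, 1.26], [0.24, 2.4], [-1.31, 4.45], [0.19, 1.91], [-2.76, 2.76]. Speed limits (rad/s): [2.39, 2.39, 3.14, 3.14, 3.14, 3.14, 3.14].

## Interface

Orientations are given as a rotation vector (axis times angle).
In Python, from bench import monitor, get_image, camera_info, job gives the robot as it stands.
- The arm moves only by the shell command python3 -m pendant 'ROWS' [FORCE]. ROWS is JSON, a list of rows, each an object of numbers: "tx", "ty", "tz": the shift along the world's x, y, z in cm; "rx", "ry", "rz": the turn, a rotation vector about the world's x, y, z in degrees; "claw": the closure in counts, from 0 (fully open) to 255 (shut). A call has 1 to 20 rows; each row shifts and turns the commanded pose from where the row before left it; what a row does not reach is not made up. A row lasts 1/12 s, in which the tool goes at most 41.7 mm and 7.16 degrees, less where a joint would pass 70% of its speed; a pose out of reach is approached as far as the arm can. A call is refused whole if a number of a shift passes 4.17 or a number of a turn 7.16, either way. A call with a gripper value outside its range is refused whole. The fingers move at their own pace and stop on an object; FORCE is the grip in N (left out, the last holds). Time passes only in rows, so rows that do not move let the fingers close. It gives the time, the measured TCP pose, the force and the opening at its end, in the units of the state.
- monitor.get_state(): the state, without advancing time (a new reading comes with each control period).
- get_image(name): name is "side" or "top" or "wrist"; returns the picture (480x640x3 uint8, red, green, blue); there is no depth.
- camera_info(name): a dict with "fx", "fy", "cx", "cy" (pixels), "world_to_cam" (4x4, takes a point from world to camera coordinates); the wrist camera has in their place "tool_from_camera" (4x4, takes a point from camera to tool coordinates, whose origin is the TCP and whose axes are the tool frame's). Camera axes: x right, y down, z forward; pixel columns grow to the right and rows downward; lengths in m; the calibration is good to about 2 mm. A picture is of the moment at which its call begins: read the wrist's pose just before it. camera_info takes no time and is no camera call.
- job.hand_in(): hands the job in, once; it reports no verdict.
The state is a dict: "time": time; "joint_positions": joint angles; "joint_velocities": joint speeds; "joint_efforts": joint torques, N m; "tool_pos": TCP position; "orientation": TCP orientation; "contact_force": force on the tool from outside, world axes, zero at the start; "torque": the same for the moment, N m; "gripper_width": opening from 0.0 (shut) to 1.0 (fully open).
Only numpy, scipy, OpenCV 4.12 (cv2) and the standard library are available. Lean on these libraries where they do the work, as an engineer would, in place of code of your own. Each camera call takes 0.05 s, during which the arm holds its last target. There are 200 camera calls.

## Working session

There is one attempt and no reset: what is moved stays moved. The work goes in short steps, Python scripts to look and compute and a shell command to move; the robot and the scene stay as the last step left them, time stands still between calls to the robot, and variables do not carry over. Pictures are saved under pics/ and viewed, on a budget of 10 in all, crops included, one or two more only if the job needs it, and the job is handed in when it is done.

```bash
mkdir -p pics; python3 - <<'E'
from bench import monitor, get_image, camera_info
import cv2,numpy as np
for n in("top","side"):
    cv2.imwrite(f"pics/{n}0.png",get_image(n)[:,:,::-1]); 
    c=camera_info(n);print(n,{k:np.round(v,3).tolist() for k,v in c.items() if k!='name'})
s=monitor.get_state();print({k:np.round(v,3).tolist() for k,v in s.items()})
E
```

```text
top {'fx': 464.523, 'fy': 464.523, 'cx': 324.375, 'cy': 242.56, 'world_to_cam': [[0.01, -1.0, 0.004, -0.035], [-0.988, -0.011, -0.151, 0.591], [0.151, -0.003, -0.988, 0.981], [0.0, 0.0, 0.0, 1.0]]}
side {'fx': 531.853, 'fy': 531.853, 'cx': 317.532, 'cy': 239.319, 'world_to_cam': [[-0.735, -0.678, 0.007, 0.443], [-0.428, 0.456, -0.78, 0.294], [0.525, -0.577, -0.626, 0.918], [0.0, 0.0, 0.0, 1.0]]}
{'time': 0.1, 'joint_positions': [1.264, 0.537, -0.004, 1.539, 0.003, 1.067, -0.071], 'joint_velocities': [0.001, -0.003, -0.002, -0.004, 0.001, 0.0, 0.0], 'joint_efforts': [0.002, -57.208, 0.994, -25.223, -0.056, 0.013, 0.0], 'tool_pos': [0.155, -0.631, 0.238], 'orientation': [-2.472, 1.938, 0.002], 'contact_force': [-1.113, -0.047, 0.346], 'torque': [0.029, -0.009, -0.019], 'gripper_width': 0.998}
```

View pics/top0.png

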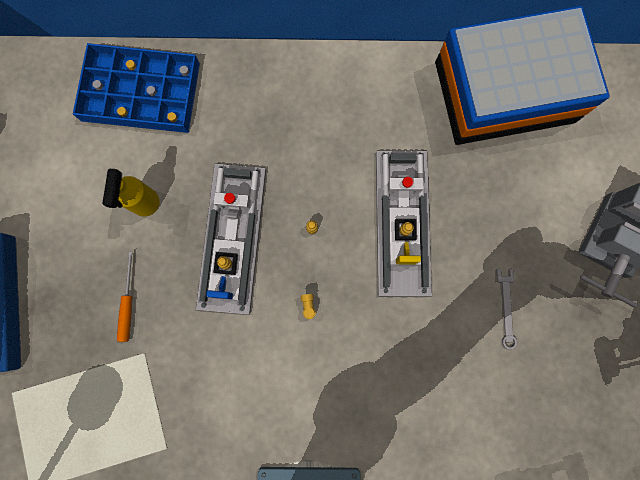

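View pics/side0.png

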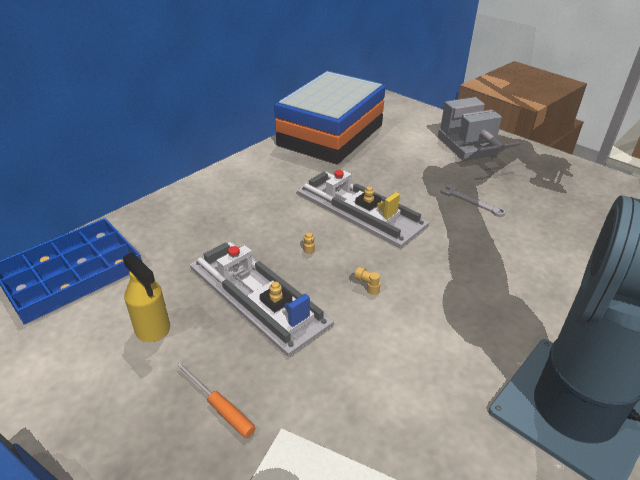

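Both views show the blue station on the left. In the top view its push plate is at about (219,294), its red cap at (230,198) and the base corners at about (197,310), (248,314), (267,167) and (217,163). The yellow station is on the right, and the elbow at (308,305).

```bash
cat > h.py <<'E'
import cv2,numpy as np
from bench import monitor,get_image,camera_info
from scipy.spatial.transform import Rotation as R
def ray(n,uv):
    c=camera_info(n);T=np.linalg.inv(np.array(c["world_to_cam"]))
    return T[:3,3],T[:3,:3]@np.array([(uv[0]-c["cx"])/c["fx"],(uv[1]-c["cy"])/c["fy"],1])
def plane(n,uv,z):
    o,d=ray(n,uv);return o+d*(z-o[2])/d[2]
def two(a,b):
    (o,d),(p,e)=ray("top",a),ray("side",b)
    s=np.linalg.lstsq(np.c_[d,-e],p-o,rcond=None)[0];x,y=o+s[0]*d,p+s[1]*e
    return (x+y)/2,np.linalg.norm(x-y)
def mask(img,lo,hi,box):
    h=cv2.cvtColor(img,cv2.COLOR_RGB2HSV);m=cv2.inRange(h,lo,hi);k=np.zeros_like(m);x0,y0,x1,y1=box;k[y0:y1,x0:x1]=1;return m*k
BLUE=((105,120,60),(128,255,255));RED=((0,180,120),(4,255,255))
E
python3 - <<'E'
from h import *
t=get_image("top");s=get_image("side")
def cen(m):
    c=max(cv2.findContours(m,0,2)[0],key=cv2.contourArea);M=cv2.moments(c);print(cv2.boundingRect(c),cv2.contourArea(c),cv2.boxPoints(cv2.minAreaRect(c)).round(1).tolist());return M['m10']/M['m00'],M['m01']/M['m00']
bt=cen(mask(t,*BLUE,(195,265,255,315)));bs=cen(mask(s,*BLUE,(270,280,330,335)))
print("plate",two(bt,bs))
rt=cen(mask(t,*RED,(215,185,245,212)));rs=cen(mask(s,*RED,(220,240,250,262)))
print("cap",two(rt,rs),plane("top",rt,.08))
# base corners
h=cv2.cvtColor(t,cv2.COLOR_RGB2HSV)
P=[plane("top",p,.014) for p in [(197,310),(250,314),(267,167),(216,163)]]
print(np.round(P,3)); 
d=(P[2]+P[3]-P[0]-P[1])/2;print("yaw",np.degrees(np.arctan2(d[1],d[0])),"ctr",np.mean(P,0),np.linalg.norm(d))
print(plane("top",(308,305),.03),R.from_rotvec(monitor.get_state()["orientation"]).as_matrix().round(3))
b=cv2.resize(t[150:330,180:340],(0,0),fx=3.3,fy=3.3,interpolation=2)
cv2.imwrite("pics/crop.png",b[:,:,::-1])
E
```

```text
(206, 276, 24, 23) 162.0 [[202.5, 280.8999938964844], [223.60000610351562, 275.6000061035156], [229.1999969482422, 297.8999938964844], [208.10000610351562, 303.20001220703125]]
(285, 294, 24, 32) 430.0 [[281.20001220703125, 305.3999938964844], [306.3999938964844, 292.79998779296875], [316.6000061035156, 313.20001220703125], [291.3999938964844, 325.79998779296875]]
plate (array([0.47744404, 0.19561563, 0.05781777]), np.float64(0.007004963873907757))
(224, 193, 11, 10) 69.0 [[222.5, 197.5], [229.0, 191.0], [235.5, 197.5], [229.0, 204.0]]
(229, 247, 10, 5) 16.0 [[229.0, 247.0], [238.0, 247.0], [238.0, 251.0], [229.0, 251.0]]
cap (array([0.68073282, 0.17765535, 0.08029816]), np.float64(0.0025865538481384498)) [0.68187292 0.17856428 0.08      ]
[[0.441 0.253 0.014]
 [0.433 0.135 0.014]
 [0.772 0.107 0.014]
 [0.781 0.226 0.014]]
yaw -4.601817963599863 ctr [0.60680098 0.18026429 0.014     ] 0.34073647899865456
[0.45406629 0.00582863 0.03      ] [[ 0.238 -0.971 -0.   ]
 [-0.971 -0.238  0.001]
 [-0.001  0.    -1.   ]]
```

View pics/crop.png

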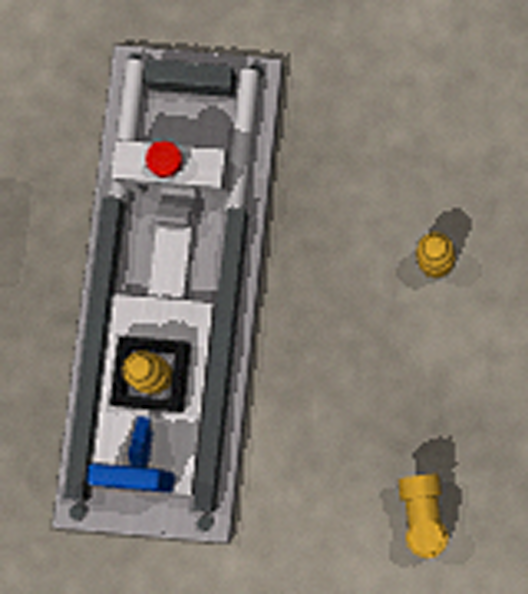

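The crop shows the blue plate top at about full-image (219.4,293.5), the fitting top at (224,262) and a strip of rear base behind the plate. The cap and base fits agree to 4 mm (yaw about -4.6°).

```bash
python3 - <<'E'
from h import *
a=np.radians(-4.6);e=np.array([np.cos(a),np.sin(a)]);n=np.array([-e[1],e[0]]);c=np.array([.6068,.1803])
for nm,p,z in [("plate top",(219.4,293.5),.085),("fit",(224.2,262.4),.078),("cap",(229.3,197.8),.082)]:
    q=plane("top",p,z)[:2];print(nm,q.round(4),"along",((q-c)@e).round(4),"lat",((q-c)@n).round(4))
q=plane("top",(224.2,262.4),.078)[:2];f=q-.077*e;print("push",f,"pre",f-.04*e)
s=monitor.get_state();print(s["tool_pos"])
# want tool x along +-n, z down: yaw turn
M=R.from_rotvec(s["orientation"]).as_matrix();x=M[:2,0];t=np.degrees(np.arctan2(x[1],x[0]));print("toolx deg",t,"target",[85.4,-94.6])
E
```

```text
plate top [0.4749 0.1892] along -0.1322 lat -0.0017
fit [0.5409 0.1834] along -0.0659 lat -0.0021
cap [0.6807 0.1776] along 0.0738 lat 0.0032
push [0.46416206 0.18962488] pre [0.42429091 0.19283284]
[ 0.1548902  -0.63089564  0.23819002]
toolx deg -76.20305220774422 target [85.4, -94.6]
```

```bash
python3 -m pendant '[{"tx":2,"ty":2,"rz":-1.2,"claw":255},{"tx":2,"ty":2,"rz":-1.2,"claw":255},{"tx":2,"ty":2,"rz":-1.2,"claw":255},{"tx":2,"ty":2,"rz":-1.2,"claw":255},{"tx":2,"ty":2,"rz":-1.2,"claw":255},{"tx":2,"ty":2,"rz":-1.2,"claw":255},{"tx":2,"ty":2,"rz":-1.2,"claw":255},{"tx":2,"ty":2,"rz":-1.2,"claw":255},{"tx":2,"ty":2,"rz":-1.2,"claw":255},{"tx":2,"ty":2,"rz":-1.2,"claw":255},{"tx":2,"ty":2,"rz":-1.2,"claw":255},{"tx":2,"ty":2,"rz":-1.2,"claw":255},{"tx":2,"ty":2,"rz":-1.2,"claw":255},{"tx":2,"ty":2,"rz":-1.2,"claw":255},{"tx":1,"ty":2,"rz":-1.2,"claw":255},{"tx":0,"ty":2,"claw":255},{"ty":2,"claw":255},{"ty":2,"claw":255}]'
```

```text
validation failed for argument at $[0]...
```

```bash
python3 -m pendant '[{"ty":3},{"ty":3},{"ty":3},{"ty":3},{"ty":3},{"ty":3},{"ty":3},{"ty":3},{"ty":3},{"ty":3},{"ty":3},{"ty":3},{"ty":3},{"ty":3},{"tx":-1,"ty":2},{"tx":-1,"ty":1},{"tx":-1},{}]'
```

```text
validation failed for argument at $[0]...
```

```bash
python3 -m pendant '[{"tx":2,"ty":2,"tz":0,"rx":0,"ry":0,"rz":-1.2,"claw":255}]'; python3 -m pendant --help | head -30
```

```text
time: 0.28
tool_pos: [0.1695, -0.6141, 0.2383]
orientation: [2.441, -1.971, -0.002]
contact_force: [1.0, -0.4, 0.8]
gripper_width: 0.949invalid input: not JSON, or not a number
```

All seven keys are required in each row.

```bash
python3 -m pendant '[{"tx":3,"ty":3,"tz":0,"rx":0,"ry":0,"rz":-2,"claw":255},{"tx":3,"ty":3,"tz":0,"rx":0,"ry":0,"rz":-2,"claw":255},{"tx":3,"ty":3,"tz":0,"rx":0,"ry":0,"rz":-2,"claw":255},{"tx":3,"ty":3,"tz":0,"rx":0,"ry":0,"rz":-2,"claw":255},{"tx":3,"ty":3,"tz":0,"rx":0,"ry":0,"rz":-2,"claw":255},{"tx":3,"ty":3,"tz":0,"rx":0,"ry":0,"rz":-2,"claw":255},{"tx":3,"ty":3,"tz":0,"rx":0,"ry":0,"rz":-2,"claw":255},{"tx":3,"ty":3,"tz":0,"rx":0,"ry":0,"rz":-2,"claw":255},{"tx":3,"ty":3,"tz":0,"rx":0,"ry":0,"rz":-1,"claw":255},{"tx":0,"ty":3,"tz":0,"rx":0,"ry":0,"rz":0,"claw":255},{"tx":0,"ty":3,"tz":0,"rx":0,"ry":0,"rz":0,"claw":255},{"tx":0,"ty":3,"tz":0,"rx":0,"ry":0,"rz":0,"claw":255},{"tx":0,"ty":3,"tz":0,"rx":0,"ry":0,"rz":0,"claw":255},{"tx":0,"ty":3,"tz":0,"rx":0,"ry":0,"rz":0,"claw":255},{"tx":0,"ty":3,"tz":0,"rx":0,"ry":0,"rz":0,"claw":255},{"tx":0,"ty":0,"tz":0,"rx":0,"ry":0,"rz":0,"claw":255}]'
```

```text
time: 1.62
tool_pos: [0.4404, -0.16, 0.2387]
orientation: [-2.142, 2.296, 0.003]
contact_force: [0.0, -0.1, -0.6]
gripper_width: 0.007
```

```bash
python3 -m pendant '[{"tx":0,"ty":3,"tz":0,"rx":0,"ry":0,"rz":0,"claw":255},{"tx":0,"ty":3,"tz":0,"rx":0,"ry":0,"rz":0,"claw":255},{"tx":0,"ty":3,"tz":0,"rx":0,"ry":0,"rz":0,"claw":255},{"tx":0,"ty":3,"tz":0,"rx":0,"ry":0,"rz":0,"claw":255},{"tx":0,"ty":3,"tz":0,"rx":0,"ry":0,"rz":0,"claw":255},{"tx":0,"ty":3,"tz":0,"rx":0,"ry":0,"rz":0,"claw":255},{"tx":0,"ty":3,"tz":0,"rx":0,"ry":0,"rz":0,"claw":255},{"tx":0,"ty":3,"tz":0,"rx":0,"ry":0,"rz":0,"claw":255},{"tx":0,"ty":3,"tz":0,"rx":0,"ry":0,"rz":0,"claw":255},{"tx":0,"ty":3,"tz":0,"rx":0,"ry":0,"rz":0,"claw":255},{"tx":-1,"ty":3,"tz":0,"rx":0,"ry":0,"rz":0,"claw":255},{"tx":-1,"ty":2,"tz":0,"rx":0,"ry":0,"rz":0,"claw":255},{"tx":0,"ty":0,"tz":-2,"rx":0,"ry":0,"rz":0,"claw":255},{"tx":0,"ty":0,"tz":-3,"rx":0,"ry":0,"rz":0,"claw":255},{"tx":0,"ty":0,"tz":-3,"rx":0,"ry":0,"rz":0,"claw":255},{"tx":0,"ty":0,"tz":-2,"rx":0,"ry":0,"rz":0,"claw":255},{"tx":0,"ty":0,"tz":0,"rx":0,"ry":0,"rz":0,"claw":255},{"tx":0,"ty":0,"tz":0,"rx":0,"ry":0,"rz":0,"claw":255}]'
python3 - <<'E'
from h import *
print(monitor.get_state()["tool_pos"],monitor.get_state()["joint_positions"])
cv2.imwrite("pics/w1.png",get_image("wrist")[:,:,::-1])
c=camera_info("wrist");print(c)
s=get_image("side")[200:400,170:437];cv2.imwrite("pics/s1.png",cv2.resize(s,(0,0),fx=3,fy=3)[:,:,::-1])
E
```

```text
time: 3.12
tool_pos: [0.4198, 0.1836, 0.1384]
orientation: [2.133, -2.304, -0.001]
contact_force: [0.1, 0.2, 0.9]
gripper_width: 0.004
[0.41982058 0.18356417 0.13838124] [-0.20835916  0.39592058 -0.36064929  2.09256495  0.21498041  0.68968067
 -2.35803351]
{'fx': 353.72302251747533, 'fy': 353.72302251747533, 'cx': 324.2862793720972, 'cy': 237.831965298995, 'tool_from_camera': array([[ 9.99999153e-01,  7.60861235e-04, -1.05583750e-03,
         4.03750287e-04],
       [-3.88208861e-04,  9.48753807e-01,  3.16015922e-01,
        -8.24416624e-02],
       [ 1.24217411e-03, -3.16015245e-01,  9.48753299e-01,
        -1.46296264e-01],
       [ 0.00000000e+00,  0.00000000e+00,  0.00000000e+00,
         1.00000000e+00]])}
```

View pics/w1.png

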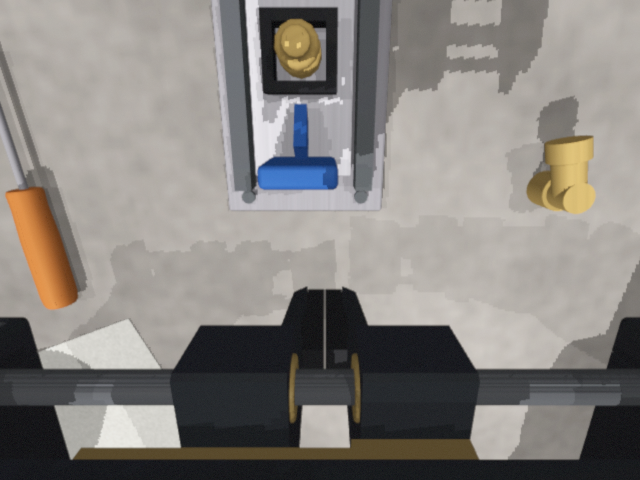

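View pics/s1.png

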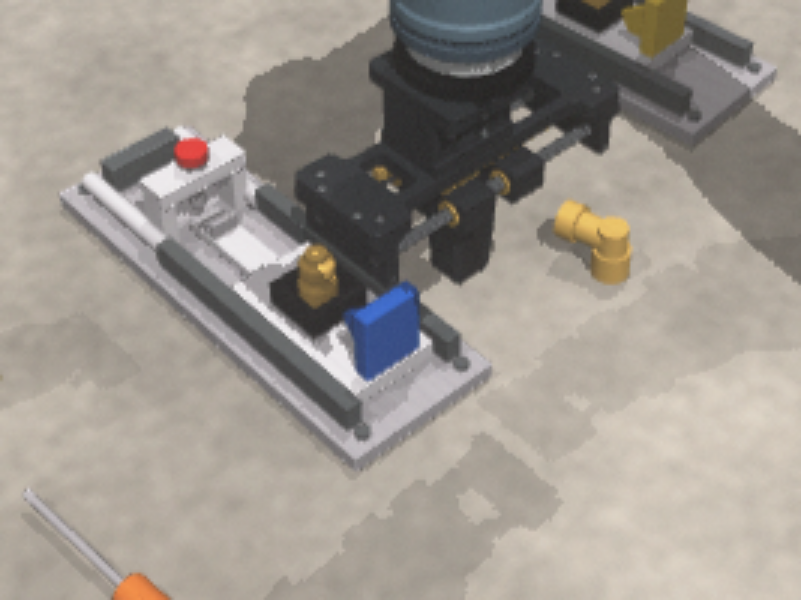

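The wrist view shows the blue plate's rear top edge from about (258,187) to (337,188), with the shut fingertips behind it at about (325,290). The path between them is clear, and the side view confirms it.

```bash
python3 - <<'E'
from h import *
s=monitor.get_state();c=camera_info("wrist");T=np.eye(4);T[:3,:3]=R.from_rotvec(s["orientation"]).as_matrix();T[:3,3]=s["tool_pos"];T=T@c["tool_from_camera"]
def w(u,v,z):
    d=T[:3,:3]@[(u-c["cx"])/c["fx"],(v-c["cy"])/c["fy"],1];o=T[:3,3];return (o+d*(z-o[2])/d[2]).round(4)
for u,v,z in[(259,188,.085),(337,189,.085),(298,188,.085),(259,168,.085),(297,40,.078),(230,210,.014),(381,210,.014),(298,58,.048)]:print(u,v,w(u,v,z))
print(s["tool_pos"],s["contact_force"])
E
```

```text
259 188 [0.4695 0.218  0.085 ]
337 189 [0.4655 0.1734 0.085 ]
298 188 [0.4678 0.1957 0.085 ]
259 168 [0.4807 0.2164 0.085 ]
297 40 [0.5442 0.189  0.078 ]
230 210 [0.442  0.2575 0.014 ]
381 210 [0.4329 0.1385 0.014 ]
298 58 [0.5404 0.1911 0.048 ]
[0.42118014 0.18428104 0.13994078] [ 0.0446898  -0.41451771  0.0537306 ]
```

```bash
python3 -m pendant '[{"tx":0,"ty":1.2,"tz":-2,"rx":0,"ry":0,"rz":0,"claw":255},{"tx":0,"ty":0,"tz":-2,"rx":0,"ry":0,"rz":0,"claw":255},{"tx":0,"ty":0,"tz":-2,"rx":0,"ry":0,"rz":0,"claw":255},{"tx":0,"ty":0,"tz":-2,"rx":0,"ry":0,"rz":0,"claw":255},{"tx":0,"ty":0,"tz":-1,"rx":0,"ry":0,"rz":0,"claw":255},{"tx":0,"ty":0,"tz":0,"rx":0,"ry":0,"rz":0,"claw":255},{"tx":1,"ty":-0.1,"tz":0,"rx":0,"ry":0,"rz":0,"claw":255},{"tx":0.8,"ty":0,"tz":0,"rx":0,"ry":0,"rz":0,"claw":255},{"tx":0.5,"ty":-0.1,"tz":0,"rx":0,"ry":0,"rz":0,"claw":255},{"tx":0,"ty":0,"tz":0,"rx":0,"ry":0,"rz":0,"claw":255},{"tx":0,"ty":0,"tz":0,"rx":0,"ry":0,"rz":0,"claw":255}]'
```

```text
time: 4.13
tool_pos: [0.4441, 0.1939, 0.0493]
orientation: [-2.132, 2.305, -0.001]
contact_force: [-0.2, 0.2, -0.6]
gripper_width: 0.006
```

Now I'll close on the plate in small steps and watch the force.

```bash
python3 -m pendant '[{"tx":0.5,"ty":-0.04,"tz":0,"rx":0,"ry":0,"rz":0,"claw":255},{"tx":0.5,"ty":-0.04,"tz":0,"rx":0,"ry":0,"rz":0,"claw":255},{"tx":0.5,"ty":-0.04,"tz":0,"rx":0,"ry":0,"rz":0,"claw":255},{"tx":0.3,"ty":-0.02,"tz":0,"rx":0,"ry":0,"rz":0,"claw":255},{"tx":0.3,"ty":-0.02,"tz":0,"rx":0,"ry":0,"rz":0,"claw":255},{"tx":0,"ty":0,"tz":0,"rx":0,"ry":0,"rz":0,"claw":255},{"tx":0,"ty":0,"tz":0,"rx":0,"ry":0,"rz":0,"claw":255}]'
```

```text
time: 4.72
tool_pos: [0.4632, 0.1923, 0.0484]
orientation: [2.134, -2.303, -0.001]
contact_force: [-4.1, 0.9, 2.3]
gripper_width: 0.005
```

```bash
python3 -m pendant '[{"tx":0.5,"ty":-0.04,"tz":0,"rx":0,"ry":0,"rz":0,"claw":255},{"tx":0.5,"ty":-0.04,"tz":0,"rx":0,"ry":0,"rz":0,"claw":255},{"tx":0.5,"ty":-0.04,"tz":0,"rx":0,"ry":0,"rz":0,"claw":255},{"tx":0.5,"ty":-0.04,"tz":0,"rx":0,"ry":0,"rz":0,"claw":255},{"tx":0.5,"ty":-0.04,"tz":0,"rx":0,"ry":0,"rz":0,"claw":255},{"tx":0.5,"ty":-0.04,"tz":0,"rx":0,"ry":0,"rz":0,"claw":255},{"tx":0.5,"ty":-0.04,"tz":0,"rx":0,"ry":0,"rz":0,"claw":255},{"tx":0.5,"ty":-0.04,"tz":0,"rx":0,"ry":0,"rz":0,"claw":255},{"tx":0,"ty":0,"tz":0,"rx":0,"ry":0,"rz":0,"claw":255},{"tx":0,"ty":0,"tz":0,"rx":0,"ry":0,"rz":0,"claw":255}]'
python3 - <<'E'
from h import *
cv2.imwrite("pics/w2.png",get_image("wrist")[:,:,::-1])
E
```

```text
time: 5.55
tool_pos: [0.5021, 0.1893, 0.0483]
orientation: [2.133, -2.302, -0.003]
contact_force: [-8.3, 0.1, 4.5]
gripper_width: 0.001
```

View pics/w2.png

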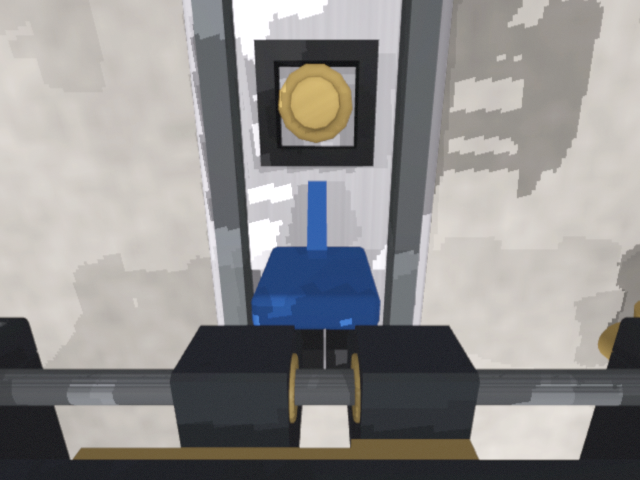

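The wrist view shows the fingertips centred behind the plate (plate centre column 316, fingers 325), and the fitting upright in its nest at (315,103). I'll keep pushing.

```bash
python3 -m pendant '[{"tx":0.4,"ty":-0.03,"tz":0,"rx":0,"ry":0,"rz":0,"claw":255},{"tx":0.4,"ty":-0.03,"tz":0,"rx":0,"ry":0,"rz":0,"claw":255},{"tx":0.4,"ty":-0.03,"tz":0,"rx":0,"ry":0,"rz":0,"claw":255},{"tx":0.3,"ty":-0.02,"tz":0,"rx":0,"ry":0,"rz":0,"claw":255},{"tx":0.2,"ty":-0.02,"tz":0,"rx":0,"ry":0,"rz":0,"claw":255},{"tx":0,"ty":0,"tz":0,"rx":0,"ry":0,"rz":0,"claw":255},{"tx":0,"ty":0,"tz":0,"rx":0,"ry":0,"rz":0,"claw":255}]'
```

```text
time: 6.18
tool_pos: [0.5183, 0.188, 0.0482]
orientation: [2.133, -2.301, -0.004]
contact_force: [-11.1, 0.3, 5.7]
gripper_width: 0.005
```

```bash
python3 -m pendant '[{"tx":0.2,"ty":-0.02,"tz":0,"rx":0,"ry":0,"rz":0,"claw":255},{"tx":0,"ty":0,"tz":0,"rx":0,"ry":0,"rz":0,"claw":255},{"tx":0,"ty":0,"tz":0,"rx":0,"ry":0,"rz":0,"claw":255}]'
```

```text
time: 6.43
tool_pos: [0.5202, 0.1879, 0.0482]
orientation: [2.133, -2.3, -0.004]
contact_force: [-10.0, 2.3, 6.4]
gripper_width: 0.004
```

```bash
python3 -m pendant '[{"tx":0.2,"ty":-0.02,"tz":0,"rx":0,"ry":0,"rz":0,"claw":255},{"tx":0,"ty":0,"tz":0,"rx":0,"ry":0,"rz":0,"claw":255},{"tx":0,"ty":0,"tz":0,"rx":0,"ry":0,"rz":0,"claw":255}]'
```

```text
time: 6.68
tool_pos: [0.5221, 0.1878, 0.0482]
orientation: [2.133, -2.3, -0.004]
contact_force: [-10.7, 1.6, 6.3]
gripper_width: 0.006
```

```bash
python3 -m pendant '[{"tx":0.2,"ty":-0.02,"tz":0,"rx":0,"ry":0,"rz":0,"claw":255},{"tx":0,"ty":0,"tz":0,"rx":0,"ry":0,"rz":0,"claw":255},{"tx":0,"ty":0,"tz":0,"rx":0,"ry":0,"rz":0,"claw":255}]'
```

```text
time: 6.93
tool_pos: [0.524, 0.1876, 0.0482]
orientation: [2.133, -2.3, -0.005]
contact_force: [-10.3, 0.5, 6.4]
gripper_width: 0.005
```

```bash
python3 -m pendant '[{"tx":0.15,"ty":-0.01,"tz":0,"rx":0,"ry":0,"rz":0,"claw":255},{"tx":0,"ty":0,"tz":0,"rx":0,"ry":0,"rz":0,"claw":255},{"tx":0,"ty":0,"tz":0,"rx":0,"ry":0,"rz":0,"claw":255}]'
```

```text
time: 7.18
tool_pos: [0.5243, 0.1876, 0.0481]
orientation: [2.132, -2.298, -0.006]
contact_force: [-14.6, 1.3, 10.2]
gripper_width: 0.003
```

```bash
python3 -m pendant '[{"tx":0.1,"ty":-0.01,"tz":0,"rx":0,"ry":0,"rz":0,"claw":255},{"tx":0,"ty":0,"tz":0,"rx":0,"ry":0,"rz":0,"claw":255},{"tx":0,"ty":0,"tz":0,"rx":0,"ry":0,"rz":0,"claw":255}]'
```

```text
time: 7.43
tool_pos: [0.5243, 0.1875, 0.0481]
orientation: [2.131, -2.297, -0.008]
contact_force: [-16.5, 1.4, 13.6]
gripper_width: 0.003
```

The slide stopped at x=0.5243 while the force rose from 10 to 16 N. That is the end stop, about 70 mm past first contact, and it has been held for 0.4 s. Now I'll back off smoothly.

```bash
python3 -m pendant '[{"tx":-0.4,"ty":0.03,"tz":0,"rx":0,"ry":0,"rz":0,"claw":255},{"tx":-0.4,"ty":0.03,"tz":0,"rx":0,"ry":0,"rz":0,"claw":255},{"tx":-0.4,"ty":0.03,"tz":0,"rx":0,"ry":0,"rz":0,"claw":255},{"tx":-0.4,"ty":0.03,"tz":0,"rx":0,"ry":0,"rz":0,"claw":255},{"tx":-0.4,"ty":0.03,"tz":0,"rx":0,"ry":0,"rz":0,"claw":255},{"tx":-0.4,"ty":0.03,"tz":0,"rx":0,"ry":0,"rz":0,"claw":255},{"tx":-0.4,"ty":0.03,"tz":0,"rx":0,"ry":0,"rz":0,"claw":255},{"tx":-0.4,"ty":0.03,"tz":0,"rx":0,"ry":0,"rz":0,"claw":255},{"tx":-0.6,"ty":0.05,"tz":0,"rx":0,"ry":0,"rz":0,"claw":255},{"tx":-1,"ty":0.1,"tz":0,"rx":0,"ry":0,"rz":0,"claw":255},{"tx":-1,"ty":0.1,"tz":0,"rx":0,"ry":0,"rz":0,"claw":255},{"tx":-1,"ty":0.1,"tz":0,"rx":0,"ry":0,"rz":0,"claw":255},{"tx":-1,"ty":0.1,"tz":0,"rx":0,"ry":0,"rz":0,"claw":255},{"tx":-1,"ty":0.1,"tz":0,"rx":0,"ry":0,"rz":0,"claw":255},{"tx":0,"ty":0,"tz":0,"rx":0,"ry":0,"rz":0,"claw":255},{"tx":0,"ty":0,"tz":2,"rx":0,"ry":0,"rz":0,"claw":255},{"tx":0,"ty":0,"tz":3,"rx":0,"ry":0,"rz":0,"claw":255},{"tx":0,"ty":0,"tz":3,"rx":0,"ry":0,"rz":0,"claw":255},{"tx":0,"ty":0,"tz":2,"rx":0,"ry":0,"rz":0,"claw":255},{"tx":0,"ty":0,"tz":0,"rx":0,"ry":0,"rz":0,"claw":255}]'
python3 - <<'E'
from h import *
s=monitor.get_state();print(s["tool_pos"])
cv2.imwrite("pics/w3.png",get_image("wrist")[:,:,::-1])
a=get_image("side")[200:400,170:437];cv2.imwrite("pics/s3.png",cv2.resize(a,(0,0),fx=3,fy=3)[:,:,::-1])
E
```

```text
time: 9.1
tool_pos: [0.4444, 0.1962, 0.1526]
orientation: [-2.129, 2.3, -0.004]
contact_force: [2.0, -0.1, 0.0]
gripper_width: 0.003
[0.44436501 0.1961653  0.15258022]
```

View pics/w3.png

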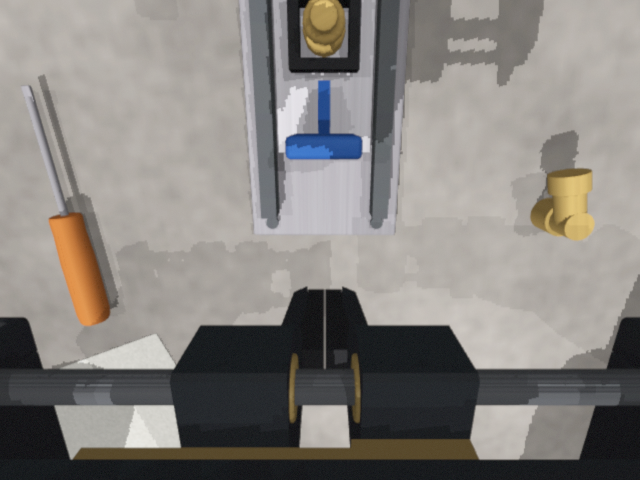

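View pics/s3.png

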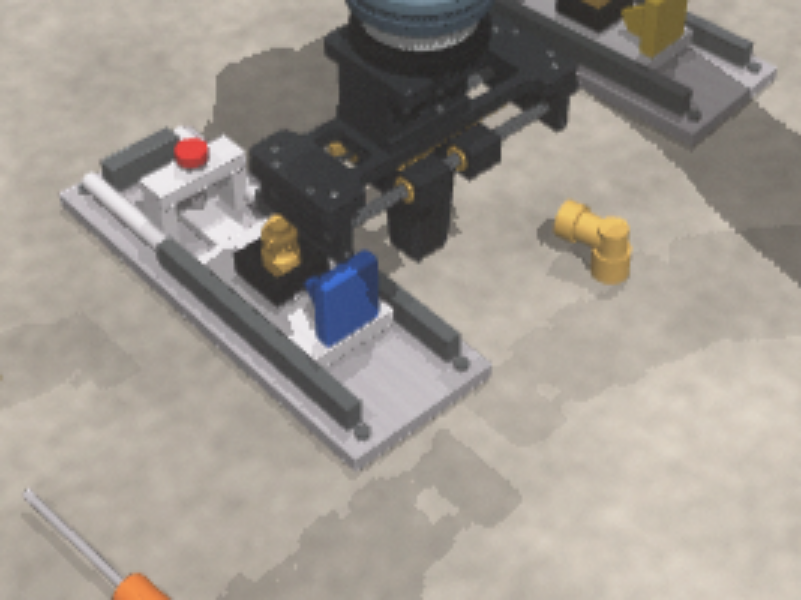

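The slide stands forward of its start (plate rear edge at about (324,159) in the wrist view) and the fitting is upright. The cap is at the same side-view pixel (191,153) as before, so the pin is down. I'll check the travel, then hand in.

```bash
python3 - <<'E'
from h import *
from bench import job
s=monitor.get_state();c=camera_info("wrist");T=np.eye(4);T[:3,:3]=R.from_rotvec(s["orientation"]).as_matrix();T[:3,3]=s["tool_pos"];T=T@c["tool_from_camera"]
def w(u,v,z):
    d=T[:3,:3]@[(u-c["cx"])/c["fx"],(v-c["cy"])/c["fy"],1];o=T[:3,3];return o+d*(z-o[2])/d[2]
p=w(324,159,.085);t=np.linalg.norm((p-[.4678,.1957,.085]));print(p,"travel",t,s["contact_force"],np.abs(s["joint_velocities"]).max())
if .033<t<.047: print(job.hand_in())
E
```

```text
[0.50303977 0.19028906 0.085     ] travel 0.03565276190294581 [-0.74921623  0.08570939  0.34155058] 0.03355315137570197
the job is handed in; nothing more can be done
None
```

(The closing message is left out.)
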